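# Press the blue bench dogs down

## Task

The next panel will rest against the yellow-capped bench dogs only, so clear the blue ones out of its way: with your fingertips, gently press both blue-capped bench dogs down into the white board as far as they go, one after the other in either order, then take your hand clear. Leave the three yellow-capped dogs standing as they are, do not pull any dog up, and do not disturb the clamp, bowl, straightedge or caul.

Things in the scene. Friction and masses are not known exactly. Their poses are not given: they have to be found in the camera images.
- board: white HDPE cutting board, fixed to the bench, 360 (its x) x 620 (its y) x 18 mm thick; origin at the centre of its underside, which lies on the bench, so its top is 18 mm above the origin. Flat except for the five bench dogs
- blue1_top (a point): centre of the flat top of one blue-capped bench dog: an upright aluminium pin 18 mm in diameter with a blue cap 30 mm across and 6 mm thick, in a dark 38 mm ring in the board. At the start the top stands 14 to 18 mm above the board (2 mm above it when fully down, on a hard stop). z up
- blue1 (a joint): how far that blue-capped dog is pushed down, m: 0 to 0.004 at the start, 0.016 fully down (hard stop), negative if pulled up. Friction of about 4 N holds it wherever it is left; no spring
- blue2_top (a point): centre of the flat top of one blue-capped bench dog: an upright aluminium pin 18 mm in diameter with a blue cap 30 mm across and 6 mm thick, in a dark 38 mm ring in the board. At the start the top stands 14 to 18 mm above the board (2 mm above it when fully down, on a hard stop). z up
- blue2 (a joint): how far that blue-capped dog is pushed down, m: 0 to 0.004 at the start, 0.016 fully down (hard stop), negative if pulled up. Friction of about 4 N holds it wherever it is left; no spring
- yellow1_top (a point): centre of the flat top of one yellow-capped bench dog: an upright aluminium pin 18 mm in diameter with a yellow cap 30 mm across and 6 mm thick, in a dark 38 mm ring in the board. At the start the top stands 14 to 18 mm above the board (2 mm above it when fully down, on a hard stop). z up
- yellow1 (a joint): how far that yellow-capped dog is pushed down, m: 0 to 0.004 at the start, 0.016 fully down (hard stop), negative if pulled up. Friction of about 4 N holds it wherever it is left; no spring
- yellow2_top (a point): centre of the flat top of one yellow-capped bench dog: an upright aluminium pin 18 mm in diameter with a yellow cap 30 mm across and 6 mm thick, in a dark 38 mm ring in the board. At the start the top stands 14 to 18 mm above the board (2 mm above it when fully down, on a hard stop). z up
- yellow2 (a joint): how far that yellow-capped dog is pushed down, m: 0 to 0.004 at the start, 0.016 fully down (hard stop), negative if pulled up. Friction of about 4 N holds it wherever it is left; no spring
- yellow3_top (a point): centre of the flat top of one yellow-capped bench dog: an upright aluminium pin 18 mm in diameter with a yellow cap 30 mm across and 6 mm thick, in a dark 38 mm ring in the board. At the start the top stands 14 to 18 mm above the board (2 mm above it when fully down, on a hard stop). z up
- yellow3 (a joint): how far that yellow-capped dog is pushed down, m: 0 to 0.004 at the start, 0.016 fully down (hard stop), negative if pulled up. Friction of about 4 N holds it wherever it is left; no spring
- clamp: loose red plastic bar clamp lying flat on the left part of the board, 240 (its x) x about 86 (its y) x 26 mm high; origin under the middle of its steel bar. To be left alone
- bowl: loose stainless steel bowl on the right part of the board, 110 mm across, 45 mm high; origin at the centre of its underside. To be left alone
- straightedge: loose aluminium straightedge lying near the board's far edge, 32 (its x) x 300 (its y) x 5 mm; origin at the centre of its underside. To be left alone
- caul: loose wooden caul lying near the board's near edge, 32 (its x) x 260 (its y) x 30 mm high; origin at the centre of its underside. To be left alone

How it is judged:
By the outcome, as a careful person would: the job done as asked, in the order asked, and still so for the second after the job is handed in, with the robot touching nothing.
It also fails if it takes over 40 s, if anything falls off the work surface, if the arm or the gripper's body presses on something with over 40 N, if the wrist force passes 120 N, or if a joint passes its speed limit or range.

## Robot

A 6-joint arm with a two-finger parallel gripper is mounted at the origin on the work surface. World frame = base frame: x ahead of the robot, y to its left, z up, the work surface at z = 0. Lengths are in m, angles in rad, forces in N, time in s.
With the tool pointing down it reaches from about 0.275 to 0.75 m from the base axis. Payload 10.2 kg.
Tool frame: the origin (TCP) lies midway between the tips of the shut fingers; the grasp point (between the pads) lies 19 mm behind it (env.hold_point_z is the distance from the TCP to the grasp point, in m); z points along the fingers, y is the line along which they close (so a half turn about z gives the same grasp; the last joint's range is limited). The gripper opens to 85 mm and grips with 20 to 120 N. Pads are 22 mm wide; open, the fingers measure 114 mm over their backs; the gripper's body (76 mm by 85 mm) begins 54 mm behind the grasp point. The pads swing forward as they close: fully open they stand 13 mm farther back than shut.
Start: joints at [1.046, 0.313, 1.498, -0, 1.331, -0.223], TCP at [0.156, 0.501, 0.231] pointing down, gripper open.
Joint ranges: [-2.94, 2.94], [-0.97, 2.17], [0.19, 2.56], [-1.23, 4.37], [0.02, 3.11], [-2.88, 2.88]. Speed limits (rad/s): [2.39, 2.39, 3.01, 3.14, 3.14, 3.14].

## Interface

Orientations are given as a unit quaternion [x, y, z, w].
In Python, from bench import env, kinematics, monitor, eyes, job gives the robot as it stands. The module is installed in compiled form; this text tells all that it offers. Calls block until the motion is done:
- env.reach(position, orientation): joint-space move of the TCP to a pose.
- env.movel(position, velocity=0.15, frame=None, guard=None): straight line of the TCP; frame=None keeps the orientation; velocity is the mean speed in m/s. With guard (N) it stops when the force on the tool has changed by that much, and returns True; else False.
- env.set_joints(angles): joint-space move.
- env.release() and env.close_gripper(effort=None): open the fingers fully, or close them until they stop; effort is the grip in N (None keeps the last).
- env.hold(seconds).
- kinematics.ik(position, orientation): joint angles nearest the present ones, or None.
- monitor.sense(): the state.
- eyes.grab_frame(name): name is "scene" or "side" or "wrist"; returns a dict with "frame" (400x640x3 uint8, red, green, blue), "mtx" (3x3 intrinsics, pixels), "view" (4x4, takes a point from world to camera coordinates). Camera axes: x right, y down, z forward; pixel columns grow to the right and rows downward; lengths in m; the calibration is good to about 2 mm. A picture is of the moment at which its call begins. There is no depth.
A pose or a line that the arm cannot do raises env.MotionError and nothing moves.
- job.hand_in(): hands the job in; it is judged then, once.
The state is a dict: "clock": time; "joints": joint angles; "qvel": joint speeds; "joint_efforts": joint torques, N m; "position": TCP position; "ee_rot": TCP orientation; "contact_force": force on the tool from outside, world axes, zero at the start; "ft_torque": the same for the moment, N m; "finger_gap": opening from 0.0 (shut) to 1.0 (fully open); "gripper_force": force on a finger pad.
Only numpy, scipy, OpenCV 4.12 (cv2) and the standard library are available. Lean on these libraries where they do the work, as an engineer would, in place of code of your own. Each camera call takes 0.05 s, during which the arm holds its last target. There are 200 camera calls.

## Working session

There is one attempt and no reset: what is moved stays moved. The work goes in short steps, each a Python script; the robot and the scene stay as the last script left them, time stands still between calls to the robot, and variables do not carry over. Pictures are saved under pics/ and viewed, at most 10 in all, crops included, and the job is handed in when it is done.

```bash
mkdir -p pics
python3 - <<'E'
from bench import env, kinematics, monitor, eyes, job
import cv2,numpy as np
ims=[]
for n in ["scene","side"]:
    f=eyes.grab_frame(n); np.savez(n+"0.npz",**f); cv2.imwrite(f"pics/{n}0.png",f["frame"][...,::-1])
    print(n,np.linalg.inv(f["view"])[:3,3])
s=monitor.sense();print(s["clock"],s["ee_rot"],s["contact_force"])
E
```

```text
scene [0.97543112 0.08589978 0.71704443]
side [0.29339825 0.5871284  0.49733235]
0.1 [ 1.50336324e-01  9.88634748e-01 -5.27353450e-04 -2.15613361e-04] [-0.16465998 -1.02492666 -0.89044107]
```

View pics/scene0.png

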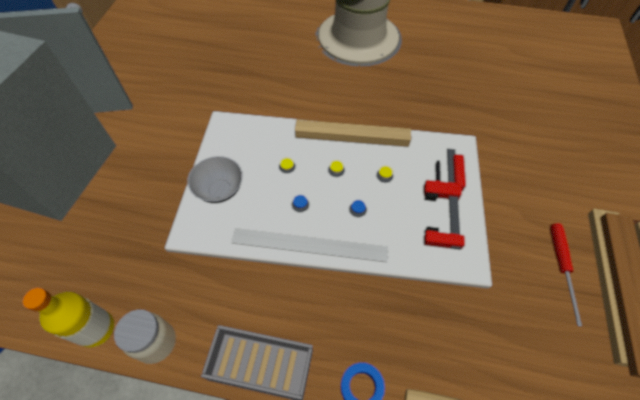

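View pics/side0.png

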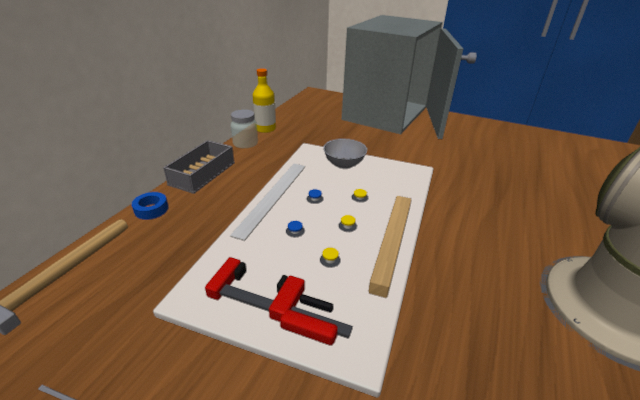

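The blue caps are at scene (300,203) and (358,208), matching side (315,195) and (295,228). The yellow caps form the row nearer the robot, with the clamp on the left and the bowl on the right. Next I'll measure by colour mask and triangulation.

```bash
cat > see.py <<'E'
import cv2,numpy as np
def caps(f):
    h=cv2.cvtColor(f["frame"],cv2.COLOR_RGB2HSV); out={}
    for c,(lo,hi) in dict(blue=((105,120,60),(125,255,255)),yellow=((24,150,120),(34,255,255))).items():
        n,l,s,ce=cv2.connectedComponentsWithStats(cv2.inRange(h,lo,hi))
        out[c]=[(ce[i],s[i,:5]) for i in range(1,n) if 40<s[i,4]<450]
    return out
def P(f): return f["mtx"]@f["view"][:3]
def ray(f,uv,z):
    o=np.linalg.inv(f["view"]); d=o[:3,:3]@np.linalg.inv(f["mtx"])@[*uv,1]; c=o[:3,3]
    return c+d*(z-c[2])/d[2]
def tri(a,ua,b,ub):
    X=cv2.triangulatePoints(P(a),P(b),np.float64(ua),np.float64(ub))[:,0]; return X[:3]/X[3]
E
python3 - <<'E'
import numpy as np; from see import *
np.set_printoptions(precision=4,suppress=True)
a,b=[dict(np.load(n+"0.npz")) for n in("scene","side")]
A,B=caps(a),caps(b)
for c in A:
    for n,f,X in(("scene",a,A),("side",b,B)):
        for u,s in X[c]: print(c,n,u,s,ray(f,u,.032))
    for u,_ in A[c]:
        for v,_ in B[c]:
            if np.linalg.norm(ray(a,u,.032)-ray(b,v,.032))<.02: print(c,"TRI",tri(a,u,b,v))
E
```

```text
blue scene [299.7463 201.5522] [293 196  14  12 134] [ 0.5831 -0.0318  0.032 ]
blue scene [357.9559 206.5588] [351 201  15  12 136] [0.5709 0.0851 0.032 ]
blue side [314.4494 193.4607] [309 190  12   8  89] [ 0.5791 -0.0326  0.032 ]
blue side [294.5323 225.7581] [288 221  14  11 124] [0.5661 0.0854 0.032 ]
blue TRI [ 0.5808 -0.0332  0.0301]
blue TRI [0.5682 0.0842 0.0294]
yellow scene [286.4857 163.8571] [281 159  12  11 105] [ 0.4974 -0.0808  0.032 ]
yellow scene [336.2315 166.3611] [330 161  13  11 108] [0.4821 0.0247 0.032 ]
yellow scene [385.3217 171.913 ] [379 167  13  11 115] [0.4751 0.1292 0.032 ]
yellow scene [100.1951 340.6341] [ 86 333  24  14  82] [ 0.9109 -0.2944  0.032 ]
yellow side [261.4011  92.3821] [253  77  20  29 369] [ 1.0191 -0.5236  0.032 ]
yellow side [261.3833 128.2   ] [257 125  10   7  60] [ 0.8603 -0.2675  0.032 ]
yellow side [359.6552 192.7586] [354 189  13   9  87] [ 0.491  -0.0796  0.032 ]
yellow side [347.5508 219.7881] [341 215  14  11 118] [0.4802 0.0221 0.032 ]
yellow side [329.8526 253.4167] [322 248  16  12 156] [0.4735 0.1265 0.032 ]
yellow TRI [ 0.4932 -0.0828  0.0282]
yellow TRI [0.4808 0.0238 0.032 ]
yellow TRI [0.4741 0.1284 0.0323]
```

Run:
```python
from bench import env, kinematics, monitor, eyes, job
import numpy as np
np.set_printoptions(precision=4,suppress=True)
q=[0.1503,0.98864,0,0]
env.close_gripper(20)
for x,y in((.569,.085),(.5815,-.033)):
    env.reach([x,y,.2],q); env.movel([x,y,.05],velocity=.15)
    s=monitor.sense(); print(s["clock"],s["position"],s["contact_force"])
    g=env.movel([x,y,.014],velocity=.015,guard=15)
    s=monitor.sense(); print(g,s["clock"],s["position"],s["contact_force"])
    env.hold(.2); s=monitor.sense(); print(s["position"],s["contact_force"])
    env.movel([x,y,.2],velocity=.15)
env.reach([.3,.45,.25],q)
import cv2
for n in("scene","side"):
    f=eyes.grab_frame(n); np.savez(n+"1.npz",**f)
    cv2.imwrite(f"pics/{n}1.png",cv2.resize(f["frame"][130:290,170:490,::-1],(800,400)))
print(monitor.sense()["clock"])
```

```text
4.125 [0.5695 0.085  0.0509] [ 1.1171 -0.3414  0.2099]
True 5.9167 [0.569 0.085 0.02 ] [-2.3974 -0.0753  7.5001]
[0.5691 0.085  0.02  ] [-1.5188 -0.3876  6.0232]
9.1583 [ 0.582  -0.033   0.0509] [-0.5482 -0.6244 -0.5832]
True 10.95 [ 0.5815 -0.033   0.02  ] [-1.3087  0.6173  7.6084]
[ 0.5816 -0.033   0.02  ] [-1.3058  0.3183  5.4748]
14.625
```

View pics/side1.png

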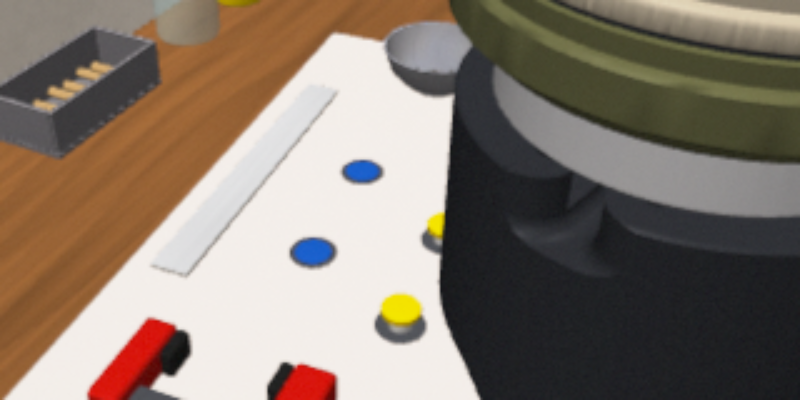

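View pics/scene1.png

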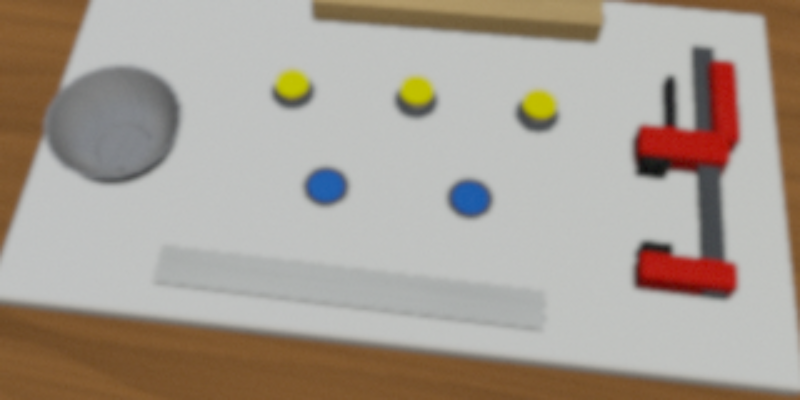

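Both blue caps now sit flush in their rings, at crop (325,186) and (470,198) in scene. The TCP stopped at z = 0.020 on each, which is the hard stop. The yellow dogs still stand, and the clamp, bowl, straightedge and caul look unmoved.

```bash
python3 -c "
from bench import job
print(job.hand_in())"
```

```text
the job is handed in; nothing more can be done
None
```

Both blue-capped dogs are pressed down to their hard stops, the yellow dogs and loose items look undisturbed in the final pictures, the hand is clear, and the job is handed in.

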